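Lay the stripped parts out in refitting order

ROBOT

A 6-joint arm with a two-finger parallel gripper is mounted at the origin on a cart in front of the work surface, level with it; the furniture and walls round the work are solid. World frame = base frame: x ahead of the robot, y to its left, z up, the work surface at z = 0. Lengths are in mm, angles in degrees, forces in N, time in s.
With the tool pointing down it reaches from about 350 to 850 mm from the base axis. Payload 8.1 kg.
Tool frame: the origin (TCP) lies at the very end of the fingers, on their centre line; the grasp point (between the pads) lies 19 mm behind it; z points along the fingers, y is the line along which they close (so a half turn about z gives the same grasp; the last joint's range is limited). The gripper opens to 85 mm and grips with 20 to 120 N. Pads are 22 mm wide; open, the fingers measure 114 mm over their backs; the gripper's body (76 mm by 85 mm) begins 54 mm behind the grasp point. The pads swing forward as they close: fully open they stand 13 mm farther back than shut.
Start: joints at [-78.461, 7.471, 85.268, -0, 87.261, -4.893], TCP at [169.751, -575.491, 231.292] pointing down, gripper open.
Joint ranges: [-169.43, 169.43], [-51.17, 129.36], [1.28, 143.12], [-76.62, 256.62], [0, 156.53], [-152.29, 152.29]. Speed limits (degrees/s): [136.94, 136.94, 159.86, 180, 180, 180].

INTERFACE

Orientations are given as [roll, pitch, yaw] about the fixed x, y, z axes, in that order (R = Rz(yaw) Ry(pitch) Rx(roll)).
In Python, from bench import * gives the robot as it stands.
- The arm moves only by the tool play_rows, never from a script. Its argument "increments" is a list of rows, each a list of 3 entries, a list of its own where there are three numbers: the gripper's target within -1 to 1 (fully open at 1, half-way at 0, shut at -1), then the shift along the tool's x, y, z in mm, then the turn about the tool's z in rad. A call has 1 to 12 rows; each row shifts and turns the commanded pose from where the row before left it, along the tool's axes as they then stand; what a row does not reach is not made up. A row lasts 1/12 s, in which the tool goes at most 41.7 mm and 7.16 degrees, less where a joint would pass 70% of its speed; a pose out of reach is approached as far as the arm can. A call is refused whole if a number of a shift passes 41.7 or a number of a turn 0.125, either way. A call with a gripper value outside its range is refused whole. The fingers move at their own pace and stop on an object; "force" is the grip in N (left out, the last holds). Time passes only in rows, so rows that do not move let the fingers close. It gives the time, the measured TCP pose, the force, the opening and the grip force at its end, in the units of the state.
- sense(): the state, without advancing time (a new reading comes with each control period).
- snapshot(name): name is "scene" or "top"; returns a dict with "color" (420x560x3 uint8, red, green, blue), "intrinsics" (3x3 intrinsics, pixels), "k1" (the pictures are not rectified: a ray, as slopes to the right and down, at radius r is drawn at 1 + k1 r^2 times it, then the intrinsics apply), "world_from_camera" (4x4, takes a point from camera to world coordinates). Camera axes: x right, y down, z forward; pixel columns grow to the right and rows downward; lengths in mm; the calibration is good to about 2 mm. A picture is of the moment at which its call begins. There is no depth.
- hand_in(): hands the job in; it is judged then, once.
Trained networks look in a picture, given as the dict that the camera call returned (one of the last four; its "shot" number tells which), for a name from the list of things; names that differ only in an ending like _2 or _b are one class to them, and where a whole thing is asked for, a point or a joint stands for the part that bears it (a point fixed in the world has none). Each returns a list of dicts, best first, with "p" (0 to 1); they miss things now and then, are a little off and sometimes report something else, mostly with a low value. They report only what shows in the picture. A call takes as long as a camera call. They do not tell look-alikes from the thing itself.
- find_in(query, picture): "xyz" ([x, y, z] in mm, in the coordinates of the camera as it stood for that picture, good to about 4 mm: the middle of the surface that is visible of it).
- regions_of(query, picture): "mask" (420x560 bool, what is visible of it).
- pinpoint(query, picture): "xyz" ([x, y, z] in mm, in the coordinates of the camera as it stood for that picture, good to about 4 mm: a listed point, or the origin of a listed thing).
The state is a dict: "time": time; "joint_pos": joint angles; "qd": joint speeds; "joint_efforts": joint torques, N m; "tool_pos": TCP position; "tcp_rot": TCP orientation; "ft_force": force on the tool from outside, world axes, zero at the start; "wrist_torque": the same for the moment, N m; "finger_gap": finger opening in mm; "grip_force": force on a finger pad.
Only numpy, scipy, OpenCV 4.12 (cv2) and the standard library are available. Lean on these libraries where they do the work, as an engineer would, in place of code of your own. Each camera call takes 0.05 s, during which the arm holds its last target. There are 200 camera calls.

TASK

The four engine parts on the grey strip-down rack lie, from left to right as seen from the robot, in the order they came off. Move them to the plywood assembly rack in the reverse order, so that the leftmost part goes to the rightmost place and so on, each in the middle of its place, lying flat or standing just as it does now. Leave the pliers and the sealant tube alone.

Things in the scene. Friction and masses are not known exactly. Their poses are not given: they have to be found in the camera images.
- rack_a: strip-down rack, fixed: grey steel board 90 mm deep (x) and 366 mm long (y, to the robot's left), its top 16 mm above the bench. On it four black rubber pads in a row, centres at x = 0, y = +127.5, +42.5, -42.5, -127.5 mm, tops 20 mm above the bench, each under one part at the start. It may stand nearer than the other rack or beyond it. Origin: centre of its underside, at bench height
- rack_b: assembly rack, fixed, empty at first: plywood board 90 mm deep (x), 366 mm long (y, to the robot's left), its top, on which the parts shall lie, 20 mm above the bench. Five dark ribs, 6 mm wide, 4 mm high, run front to back and bound four places, 79 mm wide, open at front and back, centres at x = 0, y = +127.5, +42.5, -42.5, -127.5 mm. Origin: centre of its underside, at bench height
- piston_center (a point): used light-alloy piston standing on its skirt, open end down, a cylinder 51 mm in diameter (55 mm over the crown edge one way) and 51 mm high, 0.13 kg; the tallest of the four parts. The point is its centre, half-way up, 25.5 mm above its underside
- gear_center (a point): dark steel gear wheel lying flat, the widest of the four parts: 66 mm over the teeth, a flat toothed rim 12 mm thick (its hub rises to 16 mm), 0.16 kg; grasp it by the rim. The point is on its axis, 6 mm above its underside
- big_bearing_center (a point): the larger of the two plain steel ball bearings, lying flat: 47 mm in diameter, 14 mm thick, 0.08 kg. The point is its centre, 7 mm above its underside
- small_bearing_center (a point): the smaller of the two plain steel ball bearings, lying flat: 35 mm in diameter, 11 mm thick, 0.08 kg. The point is its centre, 5.5 mm above its underside
- pad_piston: black rubber pad, fixed on the strip-down rack, 80 mm by 74 mm (the latter along the rack), 4 mm thick, on whose middle the piston stands at the start; it stays there and shows where that part came from. Origin: centre of its underside, 16 mm above the bench
- pad_gear: black rubber pad, fixed on the strip-down rack, 80 mm by 74 mm (the latter along the rack), 4 mm thick, on whose middle the gear stands at the start; it stays there and shows where that part came from. Origin: centre of its underside, 16 mm above the bench
- pad_big_bearing: black rubber pad, fixed on the strip-down rack, 80 mm by 74 mm (the latter along the rack), 4 mm thick, on whose middle the big bearing stands at the start; it stays there and shows where that part came from. Origin: centre of its underside, 16 mm above the bench
- pad_small_bearing: black rubber pad, fixed on the strip-down rack, 80 mm by 74 mm (the latter along the rack), 4 mm thick, on whose middle the small bearing stands at the start; it stays there and shows where that part came from. Origin: centre of its underside, 16 mm above the bench
- pliers: red-handled pliers lying on the bench to the right of the racks, loose bystander; not to be disturbed. Origin: centre of its underside
- sealant_tube: blue and white tube lying on the bench to the left of the racks, loose bystander; not to be disturbed. Origin: centre of its underside
Things that resemble listed ones, but are neither listed nor needed, are in the scene too. What is shaped like the part that bears piston_center but blue or red is not meant.

How it is judged:
By the outcome, as a careful person would: the job done as asked, in the order asked, and still so for the second after the job is handed in, with the robot touching nothing.
It also fails if it takes over 88 s, if anything falls off the work surface, if the arm or the gripper's body presses on something with over 40 N, if the wrist force passes 120 N, or if a joint passes its speed limit or range.

## Working session

There is one attempt and no reset: what is moved stays moved. The work goes in short steps, Python scripts to look and compute and a tool call to move; the robot and the scene stay as the last step left them, time stands still between calls to the robot, and variables do not carry over. Pictures are saved under pics/ and viewed, at most 14 in all, crops included, and the job is handed in when it is done.

Besides the shell and the picture viewer there is one more tool, called by a JSON object that holds its "op" and its "data", one argument or row to a line. play_rows: Moves the arm, as the interface text tells. Its arguments: {"type":"object","properties":{"increments":{"type":"array","items":{"type":"array"}},"force":{"type":"number"}},"required":["increments"]}

```bash
mkdir -p pics; cat > h.py <<'E'
from bench import *
import numpy as np, cv2
def w(s,p): 
    T=np.array(s["world_from_camera"]); return (T[:3,:3]@np.array(p)+T[:3,3])
def look(s,names):
    for n in names:
        for r in pinpoint(n,s)[:3]: print(n,round(r["p"],2),w(s,r["xyz"]).round(1))
def pix2w(s,u,v,z):
    K=np.array(s["intrinsics"]);T=np.array(s["world_from_camera"])
    d=np.array([(u-K[0,2])/K[0,0],(v-K[1,2])/K[1,1]]);q=d.copy()
    for _ in range(20): q=d/(1+s["k1"]*(q@q))
    r=T[:3,:3]@np.array([q[0],q[1],1]);return T[:3,3]+r*(z-T[2,3])/r[2]
E
python3 - <<'E'
from h import *
N=["rack_a","rack_b","piston_center","gear_center","big_bearing_center","small_bearing_center","pad_piston","pad_gear","pad_big_bearing","pad_small_bearing","pliers","sealant_tube"]
for c in ["top","scene"]:
    s=snapshot(c); cv2.imwrite(f"pics/{c}0.png",cv2.cvtColor(s["color"],cv2.COLOR_RGB2BGR)); print(c); look(s,N)
print(np.array(s["world_from_camera"]).round(2)); st=sense(); print(st["time"],st["tool_pos"],st["tcp_rot"])
E
```

```text
top
rack_a 0.79 [452.3  71.9   4.4]
rack_a 0.65 [623.4  99.9  -4. ]
rack_b 0.79 [452.3  71.9   4.4]
rack_b 0.65 [623.4  99.9  -4. ]
piston_center 0.87 [583.2 345.3  28.3]
piston_center 0.85 [626.1 223.4  47.9]
piston_center 0.58 [736.  225.8  27.5]
gear_center 0.89 [630.  143.   27.7]
big_bearing_center 0.75 [626.7  57.8  25.4]
small_bearing_center 0.52 [625.  -24.4  26.9]
pad_piston 0.64 [630.3 225.5  15.7]
pad_piston 0.51 [ 556.9 -221.8    1.6]
pad_gear 0.63 [626.7 141.8  21. ]
pad_big_bearing 0.89 [628.3  56.   17.5]
pad_small_bearing 0.56 [623.6 -29.   20.2]
sealant_tube 0.83 [ 4.682e+02  4.161e+02 -2.000e-01]
sealant_tube 0.3 [629.2 225.1  14.7]
scene
rack_a 0.74 [6.291e+02 9.640e+01 6.000e-01]
rack_a 0.72 [457.5  69.4  -1.1]
rack_a 0.21 [622.4 -31.6  14.3]
rack_b 0.74 [6.291e+02 9.640e+01 6.000e-01]
rack_b 0.72 [457.5  69.4  -1.1]
rack_b 0.21 [622.4 -31.6  14.3]
piston_center 0.96 [588.7 345.7  23.3]
piston_center 0.71 [734.5 221.3  27.2]
piston_center 0.69 [625.5 225.3  47.2]
gear_center 0.96 [628.4 136.4  30.7]
big_bearing_center 0.78 [624.9  59.3  25.5]
small_bearing_center 0.68 [4.709e+02 4.130e+02 4.000e-01]
small_bearing_center 0.48 [625.2 -26.2  28.3]
pad_piston 0.73 [633.6 222.8  17. ]
pad_piston 0.49 [626.7  98.5  -2.9]
pad_gear 0.55 [629.8 135.   14.1]
pad_big_bearing 0.71 [620.1  52.8  23.5]
pad_small_bearing 0.72 [621.2 -31.7  13.9]
pliers 0.77 [ 562.1 -226.6   -1.7]
sealant_tube 0.65 [ 4.709e+02  4.135e+02 -2.000e-01]
[[-8.0000e-01 -3.5000e-01  5.0000e-01  1.1259e+02]
 [-6.1000e-01  4.6000e-01 -6.5000e-01  7.3408e+02]
 [-0.0000e+00 -8.1000e-01 -5.8000e-01  6.5226e+02]
 [ 0.0000e+00  0.0000e+00  0.0000e+00  1.0000e+00]]
1.3 [ 169.7413972  -575.50357373  231.30410539] [1.79997865e+02 1.64343877e-03 1.64314265e+01]
```

View pics/top0.png

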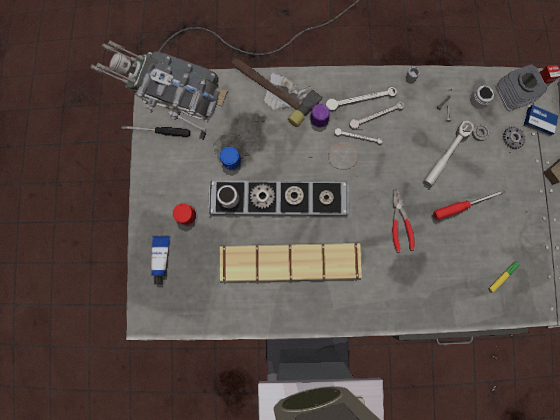

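View pics/scene0.png

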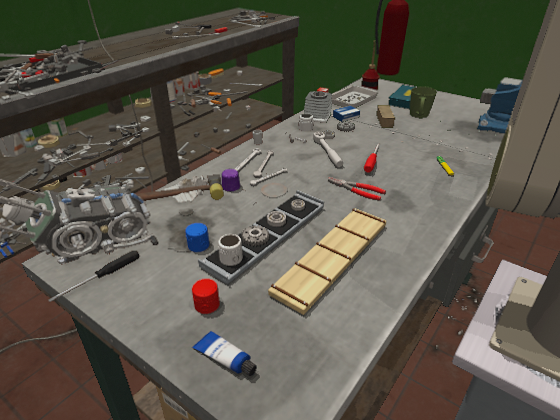

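Top picture: grey rack at (278,198) with piston (228,197), gear (262,196), big bearing (294,196), small bearing (327,198), left to right. The empty plywood rack is at (291,262). The blue, red and purple cylinders are decoys. Next I refine the rack poses.

```bash
python3 - <<'E'
from h import *
s=snapshot("top")
for n in ["rack_a","rack_b"]:
    for r in regions_of(n,s)[:2]:
        m=r["mask"]; v,u=np.nonzero(m)
        P=np.array([pix2w(s,a,b,18)[:2] for a,b in zip(u,v)],np.float32)
        rc=cv2.minAreaRect(P); print(n,r["p"],m.sum(),np.round(rc[0],1),np.round(rc[1],1),rc[2])
        print(P.mean(0), np.round(cv2.fitLine(P,cv2.DIST_L2,0,.01,.01).ravel(),3))
for n,z in [("piston_center",71),("gear_center",34),("big_bearing_center",34),("small_bearing_center",31)]:
    for r in regions_of(n,s)[:3]:
        v,u=np.nonzero(r["mask"]); P=np.array([pix2w(s,a,b,z)[:2] for a,b in zip(u,v)],np.float32)
        rc=cv2.minAreaRect(P); print(n,r["p"],P.mean(0).round(1),np.round(rc[0],1),np.round(rc[1],1))
im=s["color"]; c=cv2.resize(im[170:295,200:375],None,fx=4.5,fy=4.5,interpolation=cv2.INTER_CUBIC)
cv2.imwrite("pics/c1.png",c[:,:,::-1])
# ribs: pixel->world grid check
print([pix2w(s,u,v,20).round(1)[:2].tolist() for u,v in [(222,262),(358,261)]]); print(np.array(s["world_from_camera"]).round(2).tolist())
E
```

```text
rack_a 0.7 4935 [454.6  73.2] [367.7  92. ] 89.90286254882812
[455.1489   71.95901] [2.00000e-03 1.00000e+00 4.55149e+02 7.19590e+01]
rack_a 0.61 967 [622.7  99. ] [363.9  91.2] 88.5477066040039
[617.30707  102.213905] [1.20000e-02 1.00000e+00 6.17307e+02 1.02214e+02]
rack_b 0.7 4935 [454.6  73.2] [367.7  92. ] 89.90286254882812
[455.1489   71.95901] [2.00000e-03 1.00000e+00 4.55149e+02 7.19590e+01]
rack_b 0.61 967 [622.7  99. ] [363.9  91.2] 88.5477066040039
[617.30707  102.213905] [1.20000e-02 1.00000e+00 6.17307e+02 1.02214e+02]
piston_center 0.93 [619.2 223.3] [618.7 223.6] [58.6 49.3]
piston_center 0.71 [577.5 334.2] [577.6 333.1] [54.  50.7]
piston_center 0.59 [720.4 218. ] [720.3 217.7] [60.7 47.3]
gear_center 0.89 [626.1 138.9] [625.9 138.9] [59.8 58. ]
big_bearing_center 0.53 [624.4  56.9] [623.9  57.3] [41.4 42.1]
small_bearing_center 0.68 [629.4 -24.2] [629.2 -24.7] [7.8 2.6]
[[458.3, 246.4], [453.1, -103.2]]
[[-0.02, -0.99, 0.15, 417.32], [-1.0, 0.02, 0.01, 76.93], [-0.01, -0.15, -0.99, 1101.79], [0.0, 0.0, 0.0, 1.0]]
```

View pics/c1.png

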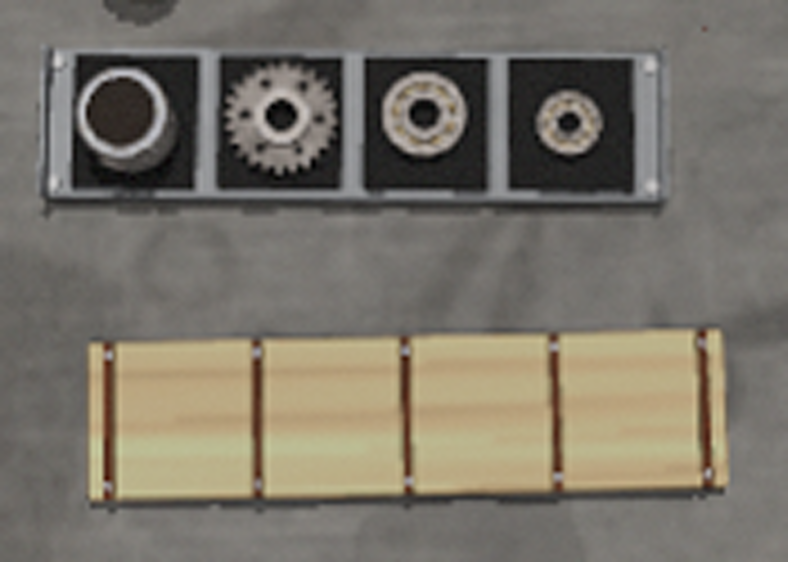

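```bash
python3 - <<'E'
from h import *
s=snapshot("top")
f=lambda x,y,z:pix2w(s,200+(x+.5)/4.5-.5,170+(y+.5)/4.5-.5,z)[:2].round(1).tolist()
print("padcentres",[f(x,y,20) for x,y in [(136,122),(281,121.5),(427,122),(573,124)]])
print("parts",f(123,115,71),f(281,116,36),f(424,114,34),f(569,122,31))
print("ribs",[(f(*a,24),f(*b,24)) for a,b in [((109,347),(109,493)),((257,345),(258,493)),((405,338),(408,492)),((554,338),(557,488)),((702,334),(708,482))]])
print("B corners",[f(x,y,20) for x,y in [(90,343),(720,330),(727,488),(90,500)]])
print("A corners",[f(x,y,16) for x,y in [(44,49),(662,52),(662,198),(44,198)]])
E
```

```text
padcentres [[628.7, 225.6], [626.9, 140.8], [624.6, 55.8], [621.5, -29.2]]
parts [622.8, 225.9] [627.0, 139.8] [626.7, 57.7] [620.7, -25.9]
ribs [([497.2, 240.9], [414.4, 241.2]), ([496.7, 156.0], [412.9, 156.6]), ([498.9, 71.5], [411.7, 71.8]), ([496.9, -13.4], [412.0, -12.4]), ([497.1, -98.3], [413.1, -98.1])]
B corners [[500.1, 252.5], [499.4, -109.4], [409.4, -109.5], [410.6, 252.7]]
A corners [[674.8, 281.0], [664.2, -83.8], [577.4, -79.8], [585.6, 280.3]]
```

{"op": "play_rows", "data": {
  "increments": [
    [1, [35, 0, 0], 0.12],
    [1, [35, -5, 0], 0.12],
    [1, [35, -10, 0], 0.12],
    [1, [35, -12, 0], 0.12],
    [1, [35, -15, 0], 0.12],
    [1, [35, -18, 0], 0.12],
    [1, [0, 0, 0], 0.12],
    [1, [0, 0, 0], 0.12]
  ]
}}

```text
time: 2.37
tool_pos: [385.9, -518.2, 230.8]
tcp_rot: [-180.0, 0.0, -38.7]
ft_force: [-0.6, -0.6, -0.9]
finger_gap: 85.6
grip_force: 0.0
```

{"op": "play_rows", "data": {
  "increments": [
    [1, [0, 0, 0], -0.125],
    [1, [0, 0, 0], -0.125],
    [1, [0, 0, 0], -0.125],
    [1, [0, 0, 0], -0.125],
    [1, [0, 0, 0], -0.125],
    [1, [0, 0, 0], -0.125],
    [1, [0, 0, 0], -0.125],
    [1, [0, 0, 0], -0.125],
    [1, [0, 0, 0], -0.125],
    [1, [0, 0, 0], -0.125],
    [1, [0, 0, 0], -0.125],
    [1, [0, 0, 0], -0.125]
  ]
}}

```text
time: 3.37
tool_pos: [383.3, -519.5, 231.2]
tcp_rot: [-180.0, -0.0, 47.7]
ft_force: [-0.5, 0.9, 0.9]
finger_gap: 85.6
grip_force: 0.0
```

{"op": "play_rows", "data": {
  "increments": [
    [1, [0, 0, 0], -0.125],
    [1, [0, 0, 0], -0.125],
    [1, [0, 0, 0], -0.125],
    [1, [0, 0, 0], -0.125],
    [1, [0, 0, 0], -0.125],
    [1, [0, 0, 0], -0.12],
    [1, [0, 0, 0], 0],
    [1, [0, 0, 0], 0]
  ]
}}

```text
time: 4.03
tool_pos: [383.3, -519.5, 231.3]
tcp_rot: [-180.0, -0.0, 89.8]
ft_force: [-0.1, -0.5, -0.6]
finger_gap: 85.2
grip_force: 0.0
```

{"op": "play_rows", "data": {
  "increments": [
    [1, [36, 12, 0], 0],
    [1, [36, 12, 0], 0],
    [1, [36, 12, 0], 0],
    [1, [36, 12, 0], 0],
    [1, [36, 12, 0], 0],
    [1, [36, 12, 0], 0],
    [1, [36, 12, 0], 0],
    [1, [36, 12, 0], 0],
    [1, [36, 12, 0], 0],
    [1, [36, 12, 0], 0],
    [1, [36, 12, 0], 0],
    [1, [36, 12, 0], 0]
  ]
}}

```text
time: 5.03
tool_pos: [527.2, -85.5, 231.6]
tcp_rot: [180.0, 0.0, 89.8]
ft_force: [0.2, -0.8, -0.3]
finger_gap: 85.2
grip_force: 0.0
```

{"op": "play_rows", "data": {
  "increments": [
    [1, [35, 11, 12], 0],
    [1, [35, 11, 12], 0],
    [1, [35, 11, 12], 0],
    [1, [35, 11, 12], 0],
    [1, [35, 11, 12], 0],
    [1, [35, 11, 12], 0],
    [1, [35, 11, 12], 0],
    [1, [35, 11, 12], 0],
    [1, [32, 11, 12], 0],
    [1, [0, 0, 0], 0],
    [1, [0, 0, 0], 0]
  ]
}}

```text
time: 5.95
tool_pos: [624.6, 226.5, 121.2]
tcp_rot: [-179.8, 0.0, 90.0]
ft_force: [-0.5, -0.4, -0.0]
finger_gap: 85.3
grip_force: 0.0
```

{"op": "play_rows", "data": {
  "increments": [
    [1, [0, 1, 25], 0],
    [1, [0, 0, 25], 0],
    [1, [0, 0, 20], 0],
    [1, [0, 0, 13], 0],
    [1, [0, 0, 7], 0],
    [1, [0, 0, 3], 0],
    [1, [0, 0, 0], 0]
  ]
}}

```text
time: 6.53
tool_pos: [626.9, 224.3, 30.7]
tcp_rot: [180.0, -0.0, 90.0]
ft_force: [0.5, -0.4, -0.5]
finger_gap: 85.7
grip_force: 0.0
```

{"op": "play_rows", "data": {
  "increments": [
    [-0.3, [0, 0, 0], 0],
    [-0.3, [0, 0, 0], 0],
    [-0.3, [0, 0, 0], 0],
    [-0.3, [0, 0, 0], 0],
    [-0.3, [0, 0, 0], 0],
    [-0.3, [0, 0, 0], 0],
    [-0.3, [0, 0, 0], 0],
    [-0.3, [0, 0, 0], 0]
  ],
  "force": 35
}}

```text
time: 7.2
tool_pos: [627.7, 225.1, 32.1]
tcp_rot: [179.9, -0.0, 90.1]
ft_force: [-0.2, -0.4, 6.0]
finger_gap: 49.9
grip_force: 37.2
```

{"op": "play_rows", "data": {
  "increments": [
    [-0.3, [0, 0, -15], 0],
    [-0.3, [0, 0, -25], 0],
    [-0.3, [-10, -6, -20], 0],
    [-0.3, [-32, -20, 0], 0],
    [-0.3, [-32, -20, 0], 0],
    [-0.3, [-32, -20, 0], 0],
    [-0.3, [-32, -20, 0], 0],
    [-0.3, [-32, -20, 0], 0],
    [-0.3, [-32, -20, 0], 0],
    [-0.3, [-32, -20, 0], 0],
    [-0.3, [-32, -20, 0], 0],
    [-0.3, [-15, -6, 0], 0]
  ]
}}

```text
time: 8.2
tool_pos: [452.3, -59.0, 90.7]
tcp_rot: [-179.9, 0.1, 90.0]
ft_force: [0.6, -0.1, -1.8]
finger_gap: 49.3
grip_force: 37.0
```

{"op": "play_rows", "data": {
  "increments": [
    [-0.3, [0, 0, 0], 0],
    [-0.3, [0, 0, 0], 0]
  ]
}}

```text
time: 8.37
tool_pos: [455.0, -57.1, 91.2]
tcp_rot: [179.9, 0.0, 89.9]
ft_force: [0.4, 0.2, -1.3]
finger_gap: 49.4
grip_force: 37.0
```

{"op": "play_rows", "data": {
  "increments": [
    [-0.3, [0, 0, 25], 0],
    [-0.3, [0, 0, 20], 0],
    [-0.3, [0, 0, 8], 0],
    [-0.3, [0, 0, 3], 0],
    [-0.3, [0, 0, 2], 0],
    [-0.3, [0, 0, 0], 0],
    [-0.3, [0, 0, 0], 0]
  ]
}}

```text
time: 8.95
tool_pos: [455.9, -56.3, 33.4]
tcp_rot: [179.9, 0.0, 90.1]
ft_force: [0.7, 0.2, -0.9]
finger_gap: 49.3
grip_force: 37.0
```

{"op": "play_rows", "data": {
  "increments": [
    [-0.3, [0, 0, 1], 0],
    [-0.3, [0, 0, 1], 0],
    [-0.3, [0, 0, 0], 0],
    [-0.3, [0, 0, 0], 0]
  ]
}}

```text
time: 9.28
tool_pos: [456.0, -56.6, 32.0]
tcp_rot: [179.9, 0.0, 90.1]
ft_force: [-4.0, 1.4, 9.1]
finger_gap: 49.2
grip_force: 38.1
```

Seated. I release, rise, and move to above the gear (626.5, 140.5).

{"op": "play_rows", "data": {
  "increments": [
    [0.35, [0, 0, 0], 0],
    [0.6, [0, 0, 0], 0],
    [1, [0, 0, 0], 0],
    [1, [0, 0, 0], 0],
    [1, [0, 0, 0], 0],
    [1, [0, 0, -10], 0],
    [1, [0, 0, -20], 0],
    [1, [0, 0, -30], 0],
    [1, [0, 0, -30], 0],
    [1, [20, 18, 0], 0],
    [1, [25, 21, 0], 0],
    [1, [25, 21, 0], 0]
  ]
}}

```text
time: 10.28
tool_pos: [516.4, 14.1, 122.4]
tcp_rot: [179.8, 0.0, 90.0]
ft_force: [-0.1, -0.3, -0.6]
finger_gap: 85.3
grip_force: 0.0
```

{"op": "play_rows", "data": {
  "increments": [
    [1, [25, 22, 0], 0],
    [1, [25, 22, 0], 0],
    [1, [25, 22, 0], 0],
    [1, [25, 22, 0], 0],
    [1, [25, 22, 0], 0],
    [1, [2, 0, 0], 0],
    [1, [0, 0, 0], 0],
    [1, [0, 0, 0], 0]
  ]
}}

```text
time: 10.95
tool_pos: [624.3, 140.7, 120.3]
tcp_rot: [-180.0, 0.0, 90.1]
ft_force: [-0.7, 0.1, 0.4]
finger_gap: 85.6
grip_force: 0.0
```

```bash
python3 - <<'E'
from h import *
s=snapshot("top"); cv2.imwrite("pics/c2.png",cv2.resize(s["color"][170:295,200:375],None,fx=4.5,fy=4.5,interpolation=cv2.INTER_CUBIC)[:,:,::-1])
look(s,["piston_center"]); st=sense(); print(st["tool_pos"],st["time"])
E
```

```text
piston_center 0.64 [583.3 344.9  30.3]
piston_center 0.6 [456.9 -55.5  43.8]
[624.25381588 139.90105387 120.66920099] 11.05
```

View pics/c2.png

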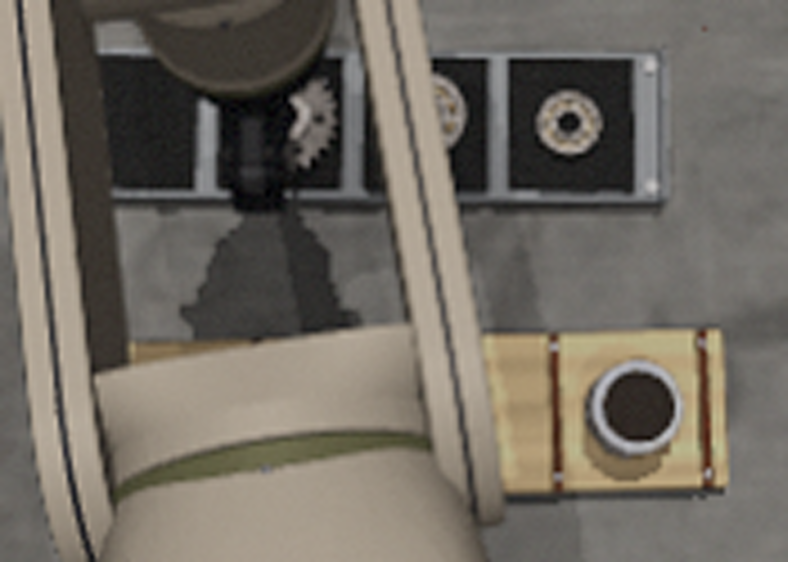

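The piston stands in the rightmost place at crop (636,407), centred. Now the gear, descending with care.

{"op": "play_rows", "data": {
  "increments": [
    [0.85, [0, 2, 25], 0],
    [0.85, [0, 0, 25], 0],
    [0.85, [0, 0, 20], 0],
    [0.85, [0, 0, 15], 0],
    [0.85, [0, 0, 8], 0],
    [0.85, [0, 0, 4], 0],
    [0.85, [0, 0, 0], 0],
    [0.85, [0, 0, 0], 0]
  ]
}}

```text
time: 11.72
tool_pos: [627.5, 140.7, 24.5]
tcp_rot: [179.9, -0.0, 90.0]
ft_force: [-0.8, -0.2, -0.9]
finger_gap: 79.4
grip_force: 0.0
```

{"op": "play_rows", "data": {
  "increments": [
    [0.85, [0, 0, 1], 0],
    [0.85, [0, 0, 1], 0],
    [0.85, [0, 0, 1], 0],
    [0.85, [0, 0, 0], 0],
    [0.85, [0, 0, 0], 0]
  ]
}}

```text
time: 12.13
tool_pos: [626.8, 140.9, 20.5]
tcp_rot: [180.0, -0.0, 90.1]
ft_force: [0.3, 0.3, -0.1]
finger_gap: 78.7
grip_force: 0.0
```

{"op": "play_rows", "data": {
  "increments": [
    [0.7, [0, 0, 1], 0],
    [0.7, [0, 0, 1], 0],
    [0.7, [0, 0, 0], 0],
    [0.7, [0, 0, 0], 0],
    [0.7, [0, 0, 0], 0]
  ]
}}

```text
time: 12.55
tool_pos: [626.6, 140.8, 18.2]
tcp_rot: [-180.0, -0.0, 90.1]
ft_force: [-0.3, 0.2, -0.1]
finger_gap: 72.5
grip_force: 0.0
```

{"op": "play_rows", "data": {
  "increments": [
    [0, [0, 0, 0], 0],
    [0, [0, 0, 0], 0],
    [0, [0, 0, 0], 0],
    [0, [0, 0, 0], 0],
    [0, [0, 0, 0], 0],
    [0, [0, 0, 0], 0]
  ],
  "force": 50
}}

```text
time: 13.05
tool_pos: [627.2, 140.8, 19.1]
tcp_rot: [179.9, -0.0, 90.1]
ft_force: [-0.5, -0.3, 5.7]
finger_gap: 62.5
grip_force: 55.2
```

{"op": "play_rows", "data": {
  "increments": [
    [0, [0, 0, -10], 0],
    [0, [0, 0, -20], 0],
    [0, [0, 0, -30], 0],
    [0, [-10, -16, 0], 0],
    [0, [-20, -31, 0], 0],
    [0, [-20, -31, 0], 0],
    [0, [-20, -31, 0], 0],
    [0, [-20, -31, 0], 0],
    [0, [-16, -25, 0], 0],
    [0, [-5, -7, 0], 0],
    [0, [0, 0, 0], 0],
    [0, [0, 0, 0], 0]
  ]
}}

```text
time: 14.05
tool_pos: [455.3, 29.6, 78.8]
tcp_rot: [179.9, -0.0, 90.0]
ft_force: [0.8, -0.2, -1.3]
finger_gap: 62.5
grip_force: 55.4
```

{"op": "play_rows", "data": {
  "increments": [
    [0, [0, 0, 25], 0],
    [0, [0, 0, 20], 0],
    [0, [0, 0, 8], 0],
    [0, [0, 0, 4], 0],
    [0, [0, 0, 2], 0],
    [0, [0, 0, 0], 0],
    [0, [0, 0, 0], 0]
  ]
}}

```text
time: 14.63
tool_pos: [455.9, 29.7, 20.3]
tcp_rot: [179.9, 0.0, 90.1]
ft_force: [0.3, 0.3, -0.8]
finger_gap: 62.5
grip_force: 55.4
```

{"op": "play_rows", "data": {
  "increments": [
    [0, [0, 0, 1], 0],
    [0, [0, 0, 1], 0],
    [0, [0, 0, 0], 0],
    [0, [0, 0, 0], 0]
  ]
}}

```text
time: 14.97
tool_pos: [456.0, 29.6, 19.0]
tcp_rot: [179.9, 0.0, 90.1]
ft_force: [-3.3, 0.1, 7.8]
finger_gap: 62.4
grip_force: 56.4
```

{"op": "play_rows", "data": {
  "increments": [
    [0.7, [0, 0, 0], 0],
    [0.9, [0, 0, 0], 0],
    [0.9, [0, 0, 0], 0],
    [0.9, [0, 0, 0], 0],
    [0.9, [0, 0, -10], 0],
    [0.9, [0, 0, -25], 0],
    [0.9, [0, 0, -30], 0],
    [0.9, [0, 0, -30], 0],
    [0.9, [3, 20, 0], 0],
    [0.9, [5, 30, 0], 0],
    [0.9, [5, 30, 0], 0],
    [0.9, [5, 30, 0], 0]
  ]
}}

```text
time: 15.97
tool_pos: [566.4, 47.9, 113.6]
tcp_rot: [179.9, -0.0, 90.0]
ft_force: [-0.2, -0.3, 0.5]
finger_gap: 81.1
grip_force: 0.0
```

{"op": "play_rows", "data": {
  "increments": [
    [0.8, [5, 30, 0], 0],
    [0.6, [4, 20, 0], 0],
    [0.6, [0, 10, 0], 0],
    [0.6, [0, 0, 20], 0],
    [0.6, [0, 0, 25], 0],
    [0.6, [0, 0, 20], 0],
    [0.6, [0, 0, 15], 0],
    [0.6, [0, 0, 8], 0],
    [0.6, [0, 0, 4], 0],
    [0.6, [0, 0, 0], 0],
    [0.6, [0, 0, 0], 0]
  ]
}}

```text
time: 16.88
tool_pos: [625.5, 56.8, 21.5]
tcp_rot: [179.9, -0.0, 90.1]
ft_force: [-0.6, 0.1, 0.8]
finger_gap: 68.4
grip_force: 0.0
```

{"op": "play_rows", "data": {
  "increments": [
    [-0.2, [0, 0, 0], 0],
    [-0.2, [0, 0, 0], 0],
    [-0.2, [0, 0, 0], 0],
    [-0.2, [0, 0, 0], 0],
    [-0.2, [0, 0, 0], 0],
    [-0.2, [0, 0, 0], 0]
  ],
  "force": 40
}}

```text
time: 17.38
tool_pos: [626.1, 56.8, 22.3]
tcp_rot: [179.8, -0.0, 90.1]
ft_force: [-1.2, -0.3, 7.0]
finger_gap: 44.8
grip_force: 41.1
```

```bash
python3 - <<'E'
from h import *
s=snapshot("top"); cv2.imwrite("pics/c3.png",cv2.resize(s["color"][170:295,200:375],None,fx=4.5,fy=4.5,interpolation=cv2.INTER_CUBIC)[:,:,::-1])
look(s,["gear_center"])
E
```

```text
(no output)
```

View pics/c3.png

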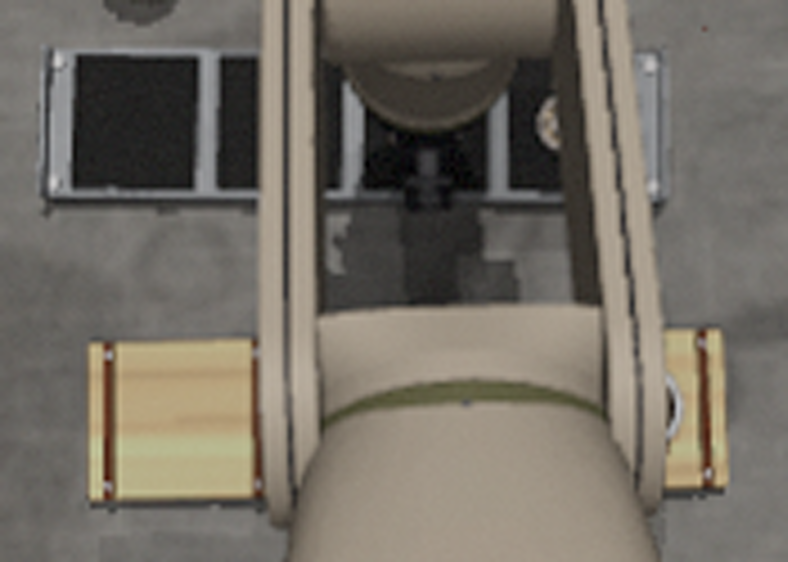

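The arm hides the gear; the left place is free. The big bearing is held (gap 44.8), so I carry on.

{"op": "play_rows", "data": {
  "increments": [
    [-0.2, [0, 0, -10], 0],
    [-0.2, [0, 0, -20], 0],
    [-0.2, [0, 0, -30], 0],
    [-0.2, [5, -16, 0], 0],
    [-0.2, [10, -30, 0], 0],
    [-0.2, [10, -30, 0], 0],
    [-0.2, [10, -30, 0], 0],
    [-0.2, [10, -30, 0], 0],
    [-0.2, [8, -25, 0], 0],
    [-0.2, [4, -9, 0], 0],
    [-0.2, [0, 0, 0], 0],
    [-0.2, [0, 0, 0], 0]
  ]
}}

```text
time: 18.48
tool_pos: [455.5, 113.7, 81.3]
tcp_rot: [179.9, -0.0, 90.1]
ft_force: [0.2, -0.6, -1.1]
finger_gap: 44.5
grip_force: 41.3
```

{"op": "play_rows", "data": {
  "increments": [
    [-0.2, [0, 0, 25], 0],
    [-0.2, [0, 0, 20], 0],
    [-0.2, [0, 0, 8], 0],
    [-0.2, [0, 0, 4], 0],
    [-0.2, [0, 0, 2], 0],
    [-0.2, [0, 0, 1], 0],
    [-0.2, [0, 0, 0], 0],
    [-0.2, [0, 0, 0], 0]
  ]
}}

```text
time: 19.15
tool_pos: [456.4, 113.4, 22.2]
tcp_rot: [179.9, -0.0, 90.0]
ft_force: [-4.7, -1.2, 7.9]
finger_gap: 44.7
grip_force: 42.2
```

{"op": "play_rows", "data": {
  "increments": [
    [0.3, [0, 0, 0], 0],
    [0.6, [0, 0, 0], 0],
    [0.6, [0, 0, 0], 0],
    [0.6, [0, 0, 0], 0],
    [0.6, [0, 0, -10], 0],
    [0.6, [0, 0, -25], 0],
    [0.6, [0, 0, -30], 0],
    [0.6, [0, 0, -30], 0],
    [0.6, [-18, 21, 0], 0],
    [0.6, [-25, 29, 0], 0],
    [0.6, [-25, 29, 0], 0],
    [0.6, [-25, 29, 0], 0]
  ]
}}

```text
time: 20.15
tool_pos: [564.3, 19.7, 116.7]
tcp_rot: [179.9, 0.0, 90.1]
ft_force: [0.7, 0.6, 0.6]
finger_gap: 68.4
grip_force: 0.0
```

{"op": "play_rows", "data": {
  "increments": [
    [0.4, [-25, 29, 0], 0],
    [0.3, [-20, 22, 0], 0],
    [0.3, [-3, 7, 0], 0],
    [0.3, [0, 0, 20], 0],
    [0.3, [0, 0, 25], 0],
    [0.3, [0, 0, 20], 0],
    [0.3, [0, 0, 15], 0],
    [0.3, [0, 0, 8], 0],
    [0.3, [0, 0, 4], 0],
    [0.3, [0, 0, 0], 0],
    [0.3, [0, 0, 0], 0]
  ]
}}

```text
time: 21.07
tool_pos: [621.5, -27.1, 24.5]
tcp_rot: [179.9, 0.0, 90.1]
ft_force: [-0.7, 0.1, 0.9]
finger_gap: 55.7
grip_force: 0.0
```

{"op": "play_rows", "data": {
  "increments": [
    [0.1, [0, 0, 2], 0],
    [0.1, [0, 0, 0], 0],
    [-0.5, [0, 0, 0], 0],
    [-0.5, [0, 0, 0], 0],
    [-0.5, [0, 0, 0], 0],
    [-0.5, [0, 0, 0], 0],
    [-0.5, [0, 0, 0], 0],
    [-0.5, [0, 0, 0], 0]
  ],
  "force": 40
}}

```text
time: 21.73
tool_pos: [621.6, -27.3, 22.4]
tcp_rot: [179.9, 0.0, 90.1]
ft_force: [-1.1, 0.6, 6.3]
finger_gap: 32.3
grip_force: 40.0
```

```bash
python3 - <<'E'
from h import *
s=snapshot("top"); cv2.imwrite("pics/c4.png",cv2.resize(s["color"][170:295,200:375],None,fx=4.5,fy=4.5,interpolation=cv2.INTER_CUBIC)[:,:,::-1])
look(s,["gear_center","big_bearing_center"])
E
```

```text
gear_center 0.41 [454.   31.7  28. ]
big_bearing_center 0.71 [455.5 118.1  27.1]
```

View pics/c4.png

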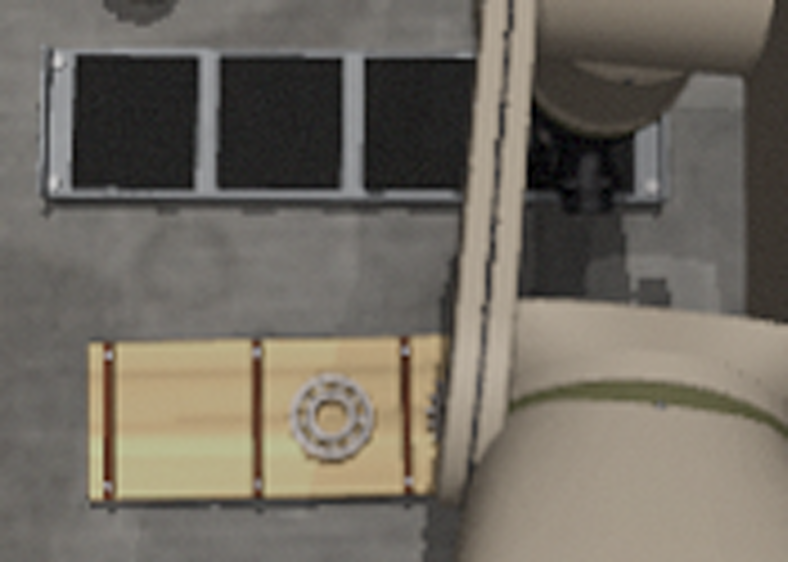

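The big bearing lies centred at crop (333,418). Small bearing next, to the leftmost place.

{"op": "play_rows", "data": {
  "increments": [
    [-0.5, [0, 0, -10], 0],
    [-0.5, [0, 0, -20], 0],
    [-0.5, [0, 0, -30], 0],
    [-0.5, [16, -12, 0], 0],
    [-0.5, [30, -22, 0], 0],
    [-0.5, [30, -22, 0], 0],
    [-0.5, [30, -22, 0], 0],
    [-0.5, [30, -22, 0], 0],
    [-0.5, [30, -22, 0], 0],
    [-0.5, [30, -22, 0], 0],
    [-0.5, [20, -16, 0], 0],
    [-0.5, [10, -6, 0], 0]
  ]
}}

```text
time: 22.88
tool_pos: [452.1, 200.8, 81.4]
tcp_rot: [-179.9, -0.0, 90.2]
ft_force: [0.2, 0.1, -0.7]
finger_gap: 32.2
grip_force: 40.0
```

{"op": "play_rows", "data": {
  "increments": [
    [-0.5, [0, 0, 0], 0],
    [-0.5, [0, 0, 25], 0],
    [-0.5, [0, 0, 20], 0],
    [-0.5, [0, 0, 8], 0],
    [-0.5, [0, 0, 4], 0],
    [-0.5, [0, 0, 2], 0],
    [-0.5, [0, 0, 1], 0],
    [-0.5, [0, 0, 0], 0],
    [-0.5, [0, 0, 0], 0]
  ]
}}

```text
time: 23.63
tool_pos: [455.9, 198.5, 22.5]
tcp_rot: [179.9, -0.0, 90.0]
ft_force: [-0.5, 0.4, -0.8]
finger_gap: 32.4
grip_force: 40.0
```

{"op": "play_rows", "data": {
  "increments": [
    [-0.5, [0, 0, 1], 0],
    [-0.5, [0, 0, 0.5], 0],
    [-0.5, [0, 0, 0], 0],
    [-0.5, [0, 0, 0], 0]
  ]
}}

```text
time: 23.97
tool_pos: [456.0, 198.6, 22.3]
tcp_rot: [179.9, -0.0, 90.1]
ft_force: [-6.3, -4.8, 17.3]
finger_gap: 32.5
grip_force: 41.9
```

{"op": "play_rows", "data": {
  "increments": [
    [-0.5, [0, 0, -1], 0],
    [0.1, [0, 0, 0], 0],
    [0.4, [0, 0, 0], 0],
    [0.4, [0, 0, 0], 0],
    [0.4, [0, 0, -10], 0],
    [0.4, [0, 0, -25], 0],
    [0.4, [0, 0, -40], 0],
    [0.4, [0, 0, -40], 0],
    [0.4, [0, 0, -40], 0],
    [0.4, [-30, 0, -20], 0],
    [0.4, [-40, 0, 0], 0],
    [0.4, [-40, 0, 0], 0]
  ]
}}

```text
time: 24.97
tool_pos: [456.0, 88.2, 199.2]
tcp_rot: [179.7, -0.0, 90.2]
ft_force: [0.3, -0.2, -0.5]
finger_gap: 59.6
grip_force: 0.0
```

{"op": "play_rows", "data": {
  "increments": [
    [1, [-40, 0, 0], 0],
    [1, [-40, 0, 0], 0],
    [1, [-40, 0, 0], 0],
    [1, [-40, 0, 0], 0],
    [1, [-40, 0, 0], 0],
    [1, [-40, 0, 0], 0],
    [1, [-40, 0, 0], 0],
    [1, [-40, 0, 0], 0],
    [1, [-40, 0, 0], 0],
    [1, [-40, 0, 0], 0],
    [1, [-40, 0, 0], 0],
    [1, [0, 0, 0], 0]
  ]
}}

```text
time: 25.97
tool_pos: [453.7, -357.6, 195.7]
tcp_rot: [-180.0, 0.1, 89.8]
ft_force: [0.5, 0.5, -0.1]
finger_gap: 85.6
grip_force: 0.0
```

```bash
python3 - <<'E'
from h import *
s=snapshot("top"); cv2.imwrite("pics/c5.png",cv2.resize(s["color"][170:295,200:375],None,fx=4.5,fy=4.5,interpolation=cv2.INTER_CUBIC)[:,:,::-1])
look(s,["piston_center","gear_center","big_bearing_center","small_bearing_center"]); print(sense()["tool_pos"],sense()["time"])
E
```

```text
piston_center 0.89 [454.9 -56.5  44.1]
piston_center 0.83 [579.5 344.3  28.4]
piston_center 0.68 [628.  141.2  19.9]
gear_center 0.69 [454.2  31.4  26.5]
gear_center 0.69 [453.  117.5  28.1]
small_bearing_center 0.51 [460.3 200.4  26.6]
[ 455.36726284 -350.39560519  196.09715743] 26.2167
```

View pics/c5.png

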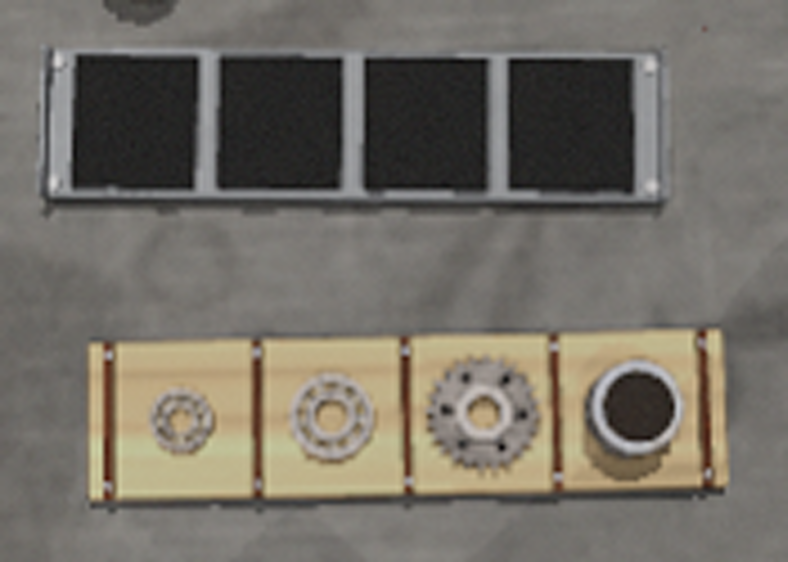

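From left to right the plywood rack now holds the small bearing (182,421), big bearing (333,418), gear (483,413) and piston (636,407). Each is in the middle of its place, and the grey rack is empty.

```bash
python3 -c "
from bench import *
print(hand_in())"
```

```text
the job is handed in; nothing more can be done
None
```

The four parts are on the plywood rack in reverse order (small bearing, big bearing, gear, piston from left to right), each centred in its place in the last top picture; the pliers and tube were not approached, and the job was handed in at about 26 s.

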